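Put the loose components back in their stock bins

TASK

Put the four loose components on the bench - the large can capacitor, the small can capacitor, the transformer and the heat sink - back into stock, each in the parts bin that already holds its own kind and size. Set each one down upright, flat on the bin floor in the free space at the front; do not drop it in. Leave the dispenser bottle and the flux jar standing where they are.

Things in the scene. Friction and masses are not known exactly. Their poses are not given: they have to be found in the camera images.
- large_capacitor: the larger screw-terminal can capacitor standing upright, loose: black plain cylinder 51 mm in diameter, 75 mm high, with two small aluminium terminals 5 mm higher on its grey top face. Origin: centre of its underside, z up. About 0.2 kg
- small_capacitor: the smaller screw-terminal can capacitor standing upright, loose: black plain cylinder 35 mm in diameter, 50 mm high, with two small aluminium terminals 5 mm higher on its grey top face. Origin: centre of its underside, z up. About 0.08 kg
- transformer: small mains transformer, loose, upright on its frame: dark laminated core 54 mm along its x, 24 along y, 45 high; yellow coil out to 42 along y (36 wide along x); foot 2 thick with ears to 66 along x. The plain core ends, 54 mm apart along x, are the faces to grip. Origin: centre of its underside, z up. About 0.3 kg
- heat_sink: bare aluminium heat sink, loose, lying on its 6 mm thick base with six upright fins: 50 mm along its x (fins run along x), 40 mm along its y over the two outer fins, which are flat and can be gripped, 35 mm high. Origin: centre of its underside, z up. About 0.09 kg
- bin_large_capacitors: fixed grey-blue parts bin, 210 mm deep (x), 150 wide (y), origin centre of underside, open front to its -x. Floor 4 mm thick; lip 22 high; sides 4 thick, 32 high in front, 64 from x -15 back; back wall 64. Free floor: x -101 to +25, y -71 to +71. All four bins alike but for the stock at the back (x +30 to +100): two large can capacitors (tops 84 mm above the bench)
- bin_small_capacitors: fixed grey-blue parts bin, 210 mm deep (x), 150 wide (y), origin centre of underside, open front to its -x. Floor 4 mm thick; lip 22 high; sides 4 thick, 32 high in front, 64 from x -15 back; back wall 64. Free floor: x -101 to +25, y -71 to +71. All four bins alike but for the stock at the back (x +30 to +100): three small can capacitors (tops 59 mm above the bench)
- bin_transformers: fixed grey-blue parts bin, 210 mm deep (x), 150 wide (y), origin centre of underside, open front to its -x. Floor 4 mm thick; lip 22 high; sides 4 thick, 32 high in front, 64 from x -15 back; back wall 64. Free floor: x -101 to +25, y -71 to +71. All four bins alike but for the stock at the back (x +30 to +100): two transformers side by side (tops 49 mm above the bench)
- bin_heat_sinks: fixed grey-blue parts bin, 210 mm deep (x), 150 wide (y), origin centre of underside, open front to its -x. Floor 4 mm thick; lip 22 high; sides 4 thick, 32 high in front, 64 from x -15 back; back wall 64. Free floor: x -101 to +25, y -71 to +71. All four bins alike but for the stock at the back (x +30 to +100): two finned heat sinks side by side (tops 39 mm above the bench)
- bottle: bystander among the parts: small white dispenser bottle with a steel dished pump top, 40 mm in diameter, 77 mm high, loose, easily knocked over. Origin: centre of its underside
- jar: bystander among the parts: low amber glass flux jar with a grey metal screw lid, 47 mm in diameter, 38 mm high, loose. Origin: centre of its underside
Not all that is in view belongs to the job. Leave any red look-alike of the large_capacitor alone.

How it is judged:
At the end, for the whole second after the job is handed in: Each component rests still and upright (within 0.15 rad) on the floor of the bin of its own kind: origin under 9 mm above the bin's underside, up to 100 mm in front of or 30 mm behind the bin's origin, within 70 mm of its centre line. Bottle and jar stand within 30 mm of their starts (x of large_capacitor in the frame of bin_large_capacitors between -0.1 and 0.03 m and y of large_capacitor in the frame of bin_large_capacitors between -0.07 and 0.07 m and z of large_capacitor in the frame of bin_large_capacitors between 0 and 0.009 m and angle between each of large_capacitor, small_capacitor, transformer, heat_sink's own z axis and vertical below 0.15 rad and linear speed of each of large_capacitor, small_capacitor, transformer, heat_sink below 0.02 m/s and x of small_capacitor in the frame of bin_small_capacitors between -0.1 and 0.03 m and y of small_capacitor in the frame of bin_small_capacitors between -0.07 and 0.07 m and z of small_capacitor in the frame of bin_small_capacitors between 0 and 0.009 m and x of transformer in the frame of bin_transformers between -0.1 and 0.03 m and y of transformer in the frame of bin_transformers between -0.07 and 0.07 m and z of transformer in the frame of bin_transformers between 0 and 0.009 m and x of heat_sink in the frame of bin_heat_sinks between -0.1 and 0.03 m and y of heat_sink in the frame of bin_heat_sinks between -0.07 and 0.07 m and z of heat_sink in the frame of bin_heat_sinks between 0 and 0.009 m and distance of each of bottle, jar from where it was at the start of the episode below 0.03 m and angle between each of bottle, jar's own z axis and vertical below 0.2 rad); the robot touches nothing.
It fails at once if the bottle is knocked over or shifted by more than 30 mm (distance of bottle from where it was at the start of the episode above 0.03 m or angle between bottle's own z axis and vertical above 0.5 rad).
It fails at once if the jar is knocked over or shifted by more than 30 mm (distance of jar from where it was at the start of the episode above 0.03 m or angle between jar's own z axis and vertical above 0.5 rad).
It fails at once if a component is dropped or flung: it moves at over 0.6 m/s out of the fingers (a fall of about 20 mm or more) ((contact force between large_capacitor and the fingers below 0.05 N and linear speed of large_capacitor above 0.6 m/s) or (contact force between small_capacitor and the fingers below 0.05 N and linear speed of small_capacitor above 0.6 m/s) or (contact force between transformer and the fingers below 0.05 N and linear speed of transformer above 0.6 m/s) or (contact force between heat_sink and the fingers below 0.05 N and linear speed of heat_sink above 0.6 m/s)).
It also fails if it takes over 115 s, if anything falls off the work surface, if the arm or the gripper's body presses on something with over 40 N, if the wrist force passes 120 N, or if a joint passes its speed limit or range.

ROBOT

A 6-joint arm with a two-finger parallel gripper is mounted at the origin on the work surface. World frame = base frame: x ahead of the robot, y to its left, z up, the work surface at z = 0. Lengths are in m, angles in rad, forces in N, time in s.
With the tool pointing down it reaches from about 0.425 to 1.125 m from the base axis. Payload 14.9 kg.
Tool frame: the origin (TCP) lies midway between the tips of the shut fingers; the grasp point (between the pads) lies 19 mm behind it; z points along the fingers, y is the line along which they close (so a half turn about z gives the same grasp; the last joint's range is limited). The gripper opens to 91 mm and grips with 3 to 60 N. Pads are 32 mm wide; open, the fingers measure 118 mm over their backs; the gripper's body (76 mm by 178 mm) begins 60 mm behind the grasp point.
Start: joints at [-1.27, 0.379, 1.734, -0, 1.028, -0.033], TCP at [0.229, -0.661, 0.214] pointing down, gripper open.
Joint ranges: [-2.77, 2.77], [-0.74, 2.19], [0, 2.66], [-1.06, 4.2], [0.31, 2.87], [-3.08, 3.08]. Speed limits (rad/s): [1.89, 1.89, 2.39, 3.14, 3.14, 3.14].

INTERFACE

Orientations are given as [roll, pitch, yaw] about the fixed x, y, z axes, in that order (R = Rz(yaw) Ry(pitch) Rx(roll)).
In Python, from rig import manip gives the robot as it stands. The module is installed in compiled form; this text tells all that it offers.
- The arm moves only by the tool drive_tool, never from a script. Its argument "deltas" is one flat list of numbers, 4 for each row, row after row: the shift along the world's x, y, z in m, then the turn about the world's z in rad. A call has 1 to 12 rows; each row shifts and turns the commanded pose from where the row before left it; what a row does not reach is not made up. A row lasts 1/10 s, in which the tool goes at most 50 mm and 8.59 degrees, less where a joint would pass 70% of its speed; a pose out of reach is approached as far as the arm can. A call with a gripper value outside its range is refused whole. "grip" is the opening, from 0 (shut) to 1 (fully open), set as the call begins (left out, the last holds). The fingers move at their own pace and stop on an object; "grip_force" is the grip in N (left out, the last holds). Time passes only in rows, so rows that do not move let the fingers close. It gives the time, the measured TCP pose, the force, the opening and the grip force at its end, in the units of the state.
- manip.observe(): the state, without advancing time (a new reading comes with each control period).
- manip.snapshot(name): name is "side" or "top"; returns a dict with "color" (420x560x3 uint8, red, green, blue), "fx", "fy", "cx", "cy" (pixels), "world_from_camera" (4x4, takes a point from camera to world coordinates). Camera axes: x right, y up, looking along -z (the intrinsics and any distortion apply to the point x, -y, -z); pixel columns grow to the right and rows downward; lengths in m; the calibration is good to about 2 mm. A picture is of the moment at which its call begins. There is no depth.
- manip.job_done(): hands the job in; it is judged then, once.
Trained networks look in a picture, given as the dict that the camera call returned (one of the last four; its "shot" number tells which), for a name from the list of things; names that differ only in an ending like _2 or _b are one class to them, and where a whole thing is asked for, a point or a joint stands for the part that bears it (a point fixed in the world has none). Each returns a list of dicts, best first, with "conf" (0 to 1); they miss things now and then, are a little off and sometimes report something else, mostly with a low value. They report only what shows in the picture. A call takes as long as a camera call. They do not tell look-alikes from the thing itself.
- manip.trace(picture, label): "pixels" (420x560 bool, what is visible of it) and "bbox" ([left, top, width, height] in pixels, round what is visible of it).
The state is a dict: "t": time; "joints": joint angles; "qd": joint speeds; "joint_efforts": joint torques, N m; "tcp_pos": TCP position; "orientation": TCP orientation; "force": force on the tool from outside, world axes, zero at the start; "torque": the same for the moment, N m; "gripper_width": opening from 0.0 (shut) to 1.0 (fully open); "gripper_force": force on a finger pad.
Only numpy, scipy, OpenCV 4.12 (cv2) and the standard library are available. Lean on these libraries where they do the work, as an engineer would, in place of code of your own. Each camera call takes 0.05 s, during which the arm holds its last target. There are 200 camera calls.

## Working session

There is one attempt and no reset: what is moved stays moved. The work goes in short steps, Python scripts to look and compute and a tool call to move; the robot and the scene stay as the last step left them, time stands still between calls to the robot, and variables do not carry over. Pictures are saved under pics/ and viewed, at most 14 in all, crops included, and the job is handed in when it is done.

Besides the shell and the picture viewer there is one more tool, called after "Request:" by a JSON object that holds its "method" and its "body". drive_tool: Moves the arm, as the interface text tells. Its arguments: {"type":"object","properties":{"deltas":{"type":"array"},"grip":{"type":"number"},"grip_force":{"type":"number"}},"required":["deltas"]}

```bash
mkdir -p pics
cat > h.py <<'E'
import numpy as np, cv2
from rig import manip
def ray(s,u,v):
    M=np.array(s["world_from_camera"]); d=np.array([(u-s["cx"])/s["fx"],-(v-s["cy"])/s["fy"],-1.])
    return M[:3,3],M[:3,:3]@d
def at(s,u,v,z):
    o,d=ray(s,u,v); return o+d*(z-o[2])/d[2]
def proj(s,p):
    M=np.array(s["world_from_camera"]); c=M[:3,:3].T@(np.array(p)-M[:3,3])
    return np.array([s["cx"]+s["fx"]*c[0]/-c[2], s["cy"]-s["fy"]*c[1]/-c[2]])
def save(s,n): cv2.imwrite(f"pics/{n}.png",s["color"][:,:,::-1])
E
python3 - <<'E'
from h import *
o=manip.observe(); print(o["t"],o["tcp_pos"],o["orientation"],o["gripper_width"])
for c in("top","side"):
    s=manip.snapshot(c); save(s,c+"0"); print(c,[k for k in s if k!="color"],np.round(s["world_from_camera"],3).tolist(),s["fx"],s["cx"],s["cy"])
    for l in "large_capacitor small_capacitor transformer heat_sink bin_large_capacitors bin_small_capacitors bin_transformers bin_heat_sinks bottle jar".split():
        print(l,[(round(r["conf"],2),r["bbox"]) for r in manip.trace(s,l)])
E
```

```text
0.0 [ 0.22922406 -0.66099722  0.21328819] [-3.14048986e+00 -5.46557009e-05  3.33777035e-01] 0.9966239228086624
top ['fx', 'fy', 'cx', 'cy', 'world_from_camera', 'shot'] [[0.022, 0.989, -0.149, 0.336], [-1.0, 0.024, 0.007, 0.002], [0.01, 0.148, 0.989, 1.187], [0.0, 0.0, 0.0, 1.0]] 501.45832687485887 278.8165620440578 209.43704647827107
large_capacitor [(0.91, [164.9, 242.1, 30.4, 25.1]), (0.86, [165.4, 283.5, 26.7, 27.1]), (0.23, [67.6, 134.4, 83.4, 104.6])]
small_capacitor []
transformer [(0.85, [289.1, 222.3, 30.4, 25.0])]
heat_sink [(0.6, [198.3, 178.4, 24.3, 24.1]), (0.21, [72.7, 138.5, 80.0, 95.8])]
bin_large_capacitors [(0.59, [416.2, 144.1, 76.6, 98.3])]
bin_small_capacitors [(0.97, [69.0, 134.8, 82.7, 102.2])]
bin_transformers [(0.7, [193.3, 66.3, 81.3, 101.9])]
bin_heat_sinks [(0.61, [288.3, 71.3, 65.3, 98.3]), (0.54, [196.4, 68.2, 77.3, 100.7])]
bottle []
jar [(0.67, [356.0, 254.4, 18.2, 15.2]), (0.66, [330.4, 181.7, 21.9, 23.1])]
side ['fx', 'fy', 'cx', 'cy', 'world_from_camera', 'shot'] [[0.987, 0.104, -0.126, 0.375], [-0.163, 0.662, -0.732, -0.994], [0.007, 0.742, 0.67, 0.925], [0.0, 0.0, 0.0, 1.0]] 508.46875901505416 276.8446321758739 204.39291337456248
large_capacitor [(0.75, [207.7, 138.1, 18.5, 32.5]), (0.71, [171.9, 141.1, 17.7, 28.2])]
small_capacitor [(0.54, [218.3, 254.4, 14.3, 25.9]), (0.3, [234.0, 213.8, 18.3, 27.6])]
transformer [(0.74, [305.9, 185.0, 102.9, 73.1]), (0.73, [234.1, 212.6, 16.8, 27.1])]
heat_sink [(0.8, [265.0, 161.3, 17.6, 16.9]), (0.44, [216.4, 254.4, 14.1, 24.3])]
bin_large_capacitors [(0.56, [282.0, 233.6, 20.1, 22.6])]
bin_small_capacitors [(0.58, [225.0, 94.3, 66.1, 51.1])]
bin_transformers [(0.91, [294.0, 142.3, 80.5, 51.9]), (0.25, [207.5, 138.1, 17.6, 32.5])]
bin_heat_sinks [(0.66, [307.2, 189.0, 99.6, 67.1])]
bottle [(0.94, [230.8, 171.5, 13.0, 30.0])]
jar [(0.84, [283.5, 229.5, 18.4, 27.3])]
```

Run:
```python
import cv2
a=cv2.imread("pics/top0.png"); cv2.imwrite("pics/t1.png",cv2.resize(a[50:350,50:510],None,fx=1.73,fy=1.73,interpolation=cv2.INTER_CUBIC))
a=cv2.imread("pics/side0.png"); cv2.imwrite("pics/s1.png",cv2.resize(a[70:330,130:470],None,fx=2.3,fy=2.3,interpolation=cv2.INTER_CUBIC))
```

```text
(no output)
```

View pics/t1.png

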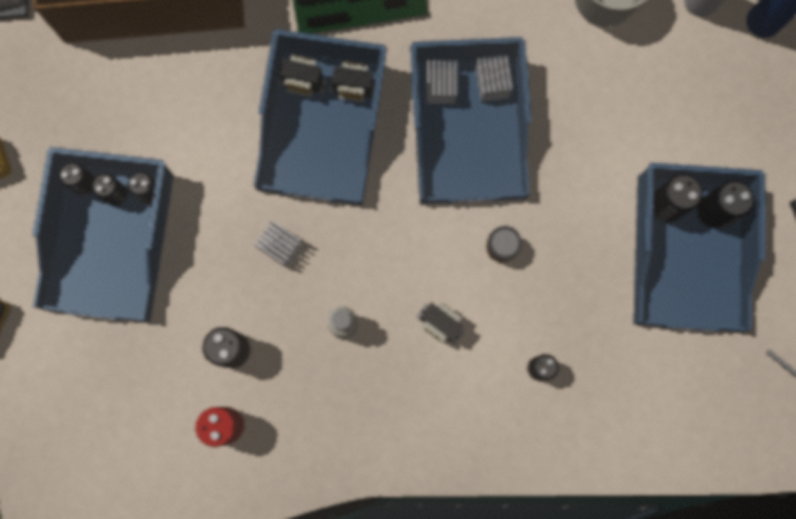

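View pics/s1.png

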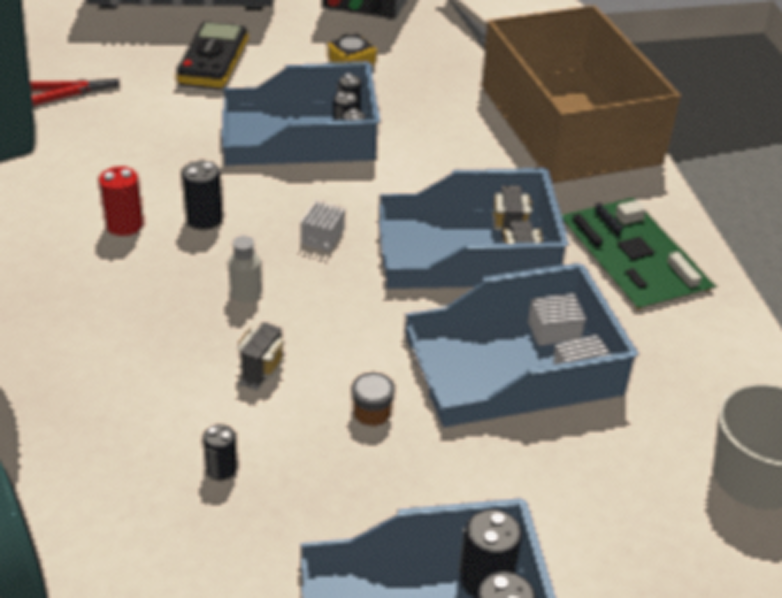

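Top view (crop px): black large cap (224,345), red look-alike (218,427), small cap (544,367), transformer (441,322), heat sink (283,247), bottle (343,322), jar (505,243). From the stock at the back, the bins left to right are small caps, transformers, heat sinks, large caps. The stocked parts could also be confused with the loose ones. I'll take the loose black cans and check them in a close crop.

Run:
```python
from h import *
a=cv2.imread("pics/top0.png"); W=[]
for (u,v) in [(180,251),(364,262),(305,236),(213,193)]:
    W.append(cv2.resize(a[v-20:v+20,u-26:u+26],(400,300),interpolation=cv2.INTER_CUBIC))
cv2.imwrite("pics/m1.png",np.vstack([np.hstack(W[:2]),np.hstack(W[2:])]))
s=manip.snapshot("top")
# bin rims by crop px: BL,BR (z .064), FL,FR floor-front (z~.03)
B=dict(small=[(50,150),(167,162),(36,305),(152,321)],trafo=[(274,33),(385,46),(256,188),(365,202)],sink=[(412,42),(523,38),(420,203),(528,198)],large=[(650,165),(765,172),(636,325),(752,332)])
for k,c in B.items():
    P=[at(s,50+u/1.73,50+v/1.73,z)[:2] for (u,v),z in zip(c,[.064,.064,.03,.03])]
    bl,br,fl,fr=P; ctr=sum(P)/4; d=(bl+br-fl-fr); print(k,np.round(ctr,3),"yaw",round(float(np.arctan2(d[1],d[0])),3),"yaw2",round(float(np.arctan2(*( (bl+fl-br-fr)*[-1,1]))),3),"len",np.round(np.linalg.norm(d)/2,3),np.round(np.linalg.norm(bl+fl-br-fr)/2,3))
for n,u,v,z in [("bottle",248,236,.07),("jar",342,190.5,.038)]: print(n,np.round(at(s,u,v,z),3))
```

```text
small [0.553 0.388] yaw -0.074 yaw2 -0.097 len 0.207 0.157
trafo [0.723 0.103] yaw -0.1 yaw2 -0.101 len 0.211 0.151
sink [ 0.724 -0.103] yaw 0.066 yaw2 0.069 len 0.217 0.15
large [ 0.554 -0.413] yaw -0.058 yaw2 -0.037 len 0.212 0.155
bottle [0.442 0.062 0.07 ]
jar [ 0.556 -0.152  0.038]
```

View pics/m1.png

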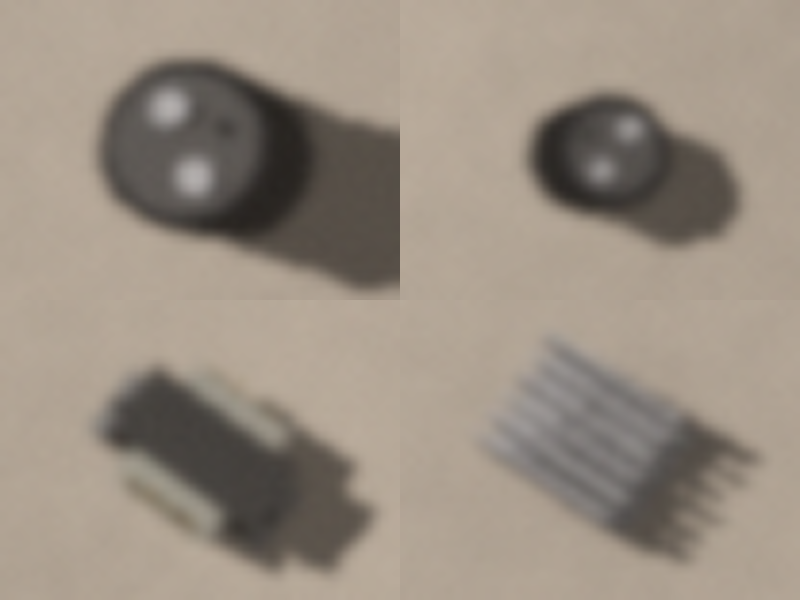

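The choices hold: black cans, transformer and heat sink as described, with the red can left alone. Now the positions.

Run:
```python
from h import *
s=manip.snapshot("top")
o={"large":((180,251),(184,145),.075),"small":((364,262),(213,153),.05),"trafo":((305,236),(202,145),.045),"sink":((213,193),(182,129),.035)}
f=lambda c,p,z: at(s,c[0]-26+p[0]/7.692,c[1]-20+p[1]/7.5,z)[:2]
for k,(c,p,z) in o.items(): q=f(c,p,z); print(k,np.round(q,4),"r",round(np.hypot(*q),3))
def ang(c,L,z):
    for p,q in L: d=f(c,q,z)-f(c,p,z); print("line",np.arctan2(d[1],d[0])%np.pi,np.linalg.norm(d))
ang((305,236),[((158,68),(298,155)),((190,70),(290,140)),((125,170),(215,230)),((158,68),(105,130))],.045)
ang((213,193),[((150,35),(290,115)),((78,140),(210,225)),((150,35),(78,140)),((290,115),(210,225))],.035)
# cross-check with side camera: predicted centres (mid height) vs traces
s=manip.snapshot("side")
for l,k in [("large_capacitor","large"),("small_capacitor","small"),("transformer","trafo"),("heat_sink","sink")]:
    c,p,z=o[k]; q=f(*o[k]) if 0 else None
    T=manip.snapshot
tops={"large":(.0,0)}
```

```text
large [0.4059 0.2153] r 0.459
small [ 0.3901 -0.2049] r 0.441
trafo [ 0.4488 -0.0676] r 0.454
sink [0.5503 0.1541] r 0.571
line 1.0221937860894998 0.04928277027736865
line 0.9661116652626855 0.03654986130932065
line 0.9916669349283342 0.0322444542251278
line 2.4690295198364165 0.02480126197370357
line 1.0606815669058065 0.04988960871318089
line 1.0099990285272762 0.04848124045049695
line 2.6006466006777558 0.039467635697945806
line 2.567437934718337 0.04199105502242558
```

Request:
{"method": "drive_tool", "body": {"deltas": [0.0134,0.038,0,0,0.0134,0.038,0,0,0.0134,0.038,0,0,0.0134,0.038,0,0,0.0134,0.038,0,0,0.0134,0.038,0,0,0.0134,0.038,0,0,0.0134,0.038,0,0,0.0134,0.038,0,0,0.0134,0.038,0,0,0.0134,0.038,0,0,0.0134,0.038,0,0], "grip": 1, "grip_force": 15}}

```text
t: 2.45
tcp_pos: [0.3904, -0.2039, 0.2142]
orientation: [3.141, -0.0, 0.334]
force: [0.9, -0.9, -0.1]
gripper_width: 1.001
gripper_force: 0.0
```

Request:
{"method": "drive_tool", "body": {"deltas": [0,0,-0.03,0,0,0,-0.03,0,0,0,-0.03,0,0,0,-0.02,0,0,0,0,0]}}

```text
t: 2.95
tcp_pos: [0.3888, -0.2045, 0.102]
orientation: [-3.139, 0.003, 0.334]
force: [-0.2, -0.4, 0.7]
gripper_width: 1.003
gripper_force: 0.0
```

Run:
```python
from h import *
o=manip.observe(); print(o["t"],o["tcp_pos"],o["orientation"],np.round(o["joints"],2))
s=manip.snapshot("side"); p=o["tcp_pos"]; print("tcp px",proj(s,p),"cap base/top pred",proj(s,[.390,-.205,0]),proj(s,[.39,-.205,.05]))
a=s["color"][190:310,150:310,::-1]; cv2.imwrite("pics/a1.png",cv2.resize(a,None,fx=5,fy=5,interpolation=cv2.INTER_CUBIC))
```

```text
2.95 [ 0.38881687 -0.20453194  0.10197515] [-3.13850439e+00  2.60972142e-03  3.33948922e-01] [-0.54  0.16  2.29 -0.    0.7   0.7 ]
tcp px [222.65993934 243.58633863] cap base/top pred [225.96873436 273.53457387] [224.65646    259.33235288]
```

View pics/a1.png

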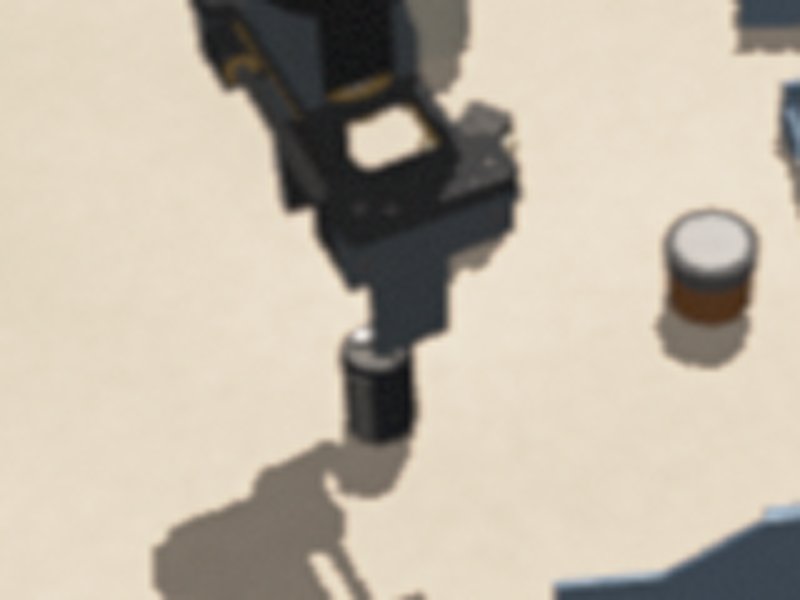

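The small cap's top shows at crop (372,345), which is full (224.4,259). The prediction was (224.7,259.3), so the positions are good and I descend.

Request:
{"method": "drive_tool", "body": {"deltas": [0,0,-0.03,0,0,0,-0.03,0,0,0,-0.02,0,0,0,-0.01,0,0,0,0,0]}}

```text
t: 3.5
tcp_pos: [0.3903, -0.2055, 0.014]
orientation: [-3.141, 0.0, 0.334]
force: [-1.0, 0.0, 0.4]
gripper_width: 0.999
gripper_force: 0.0
```

Request:
{"method": "drive_tool", "body": {"deltas": [0,0,0,0,0,0,0,0,0,0,0,0,0,0,0,0,0,0,0,0,0,0,0,0,0,0,0,0,0,0,0,0], "grip": 0.2, "grip_force": 15}}

```text
t: 4.3
tcp_pos: [0.3901, -0.2054, 0.0139]
orientation: [-3.142, 0.0, 0.334]
force: [0.3, -0.4, 1.3]
gripper_width: 0.377
gripper_force: 15.0
```

Request:
{"method": "drive_tool", "body": {"deltas": [0,0,0.02,0,0,0,0.03,0,0,0,0.03,0,0,0,0.03,0,0.0,0.01,0.03,0,0.007,0.037,0.006,0,0.007,0.037,0,0,0.007,0.037,0,0,0.007,0.037,0,0,0.007,0.037,0,0,0.007,0.037,0,0,0.007,0.037,0,0]}}

```text
t: 5.5
tcp_pos: [0.439, 0.0652, 0.1599]
orientation: [-3.142, 0.0, 0.334]
force: [1.6, -0.7, -0.2]
gripper_width: 0.381
gripper_force: 15.0
```

Request:
{"method": "drive_tool", "body": {"deltas": [0.007,0.037,0,0,0.007,0.037,0,0,0.007,0.037,0,0,0.007,0.037,0,0,0.007,0.037,0,0,0.008,0.037,0,0,0.008,0.037,0,0,0.008,0.037,0,0,0.01,0.031,0,0,0,0,0,0]}}

```text
t: 6.5
tcp_pos: [0.5089, 0.3938, 0.1598]
orientation: [-3.141, -0.001, 0.336]
force: [-0.5, -0.6, -0.6]
gripper_width: 0.379
gripper_force: 15.0
```

Run:
```python
from h import *
o=manip.observe(); print(o["t"],o["tcp_pos"],o["gripper_width"],o["gripper_force"],np.round(o["joints"],2))
s=manip.snapshot("side"); a=s["color"][20:200,150:390,::-1]; print(proj(s,[.508,.392,.004]))
t=manip.snapshot("top"); b=t["color"][100:280,30:270,::-1]; print(proj(t,[.508,.392,.004]))
cv2.imwrite("pics/a2.png",np.hstack([cv2.resize(x,(400,300),interpolation=cv2.INTER_CUBIC) for x in (a,b)]))
```

```text
6.5 [0.50885191 0.39375551 0.15978248] 0.37931817961145575 15.000112909801828 [0.62 0.36 1.88 0.   0.9  1.86]
[245.68884718 128.04633182]
[111.41815138 207.68798322]
```

View pics/a2.png

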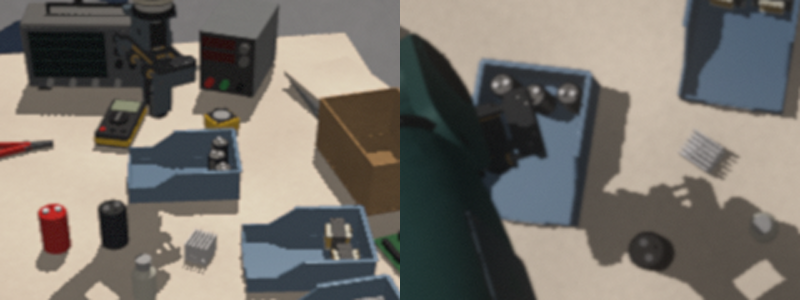

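Gripper and can are over the small-cap bin's free floor: the target is at crop (159,180) in the side view and (536,179) in the top view. Lowering.

Request:
{"method": "drive_tool", "body": {"deltas": [0,0,-0.03,0,0,0,-0.03,0,0,0,-0.03,0,0,0,-0.025,0,0,0,-0.015,0,0,0,-0.006,0,0,0,-0.003,0,0,0,-0.001,0,0,0,-0.001,0,0,0,0,0]}}

```text
t: 7.6
tcp_pos: [0.5084, 0.3908, 0.0196]
orientation: [-3.141, -0.001, 0.334]
force: [0.7, 1.2, -2.3]
gripper_width: 0.378
gripper_force: 15.0
```

Request:
{"method": "drive_tool", "body": {"deltas": [0,0,-0.001,0,0,0,0,0,0,0,-0.001,0,0,0,0,0]}}

```text
t: 8.0
tcp_pos: [0.5084, 0.3908, 0.0177]
orientation: [-3.142, -0.0, 0.334]
force: [-2.7, -2.0, 12.3]
gripper_width: 0.379
gripper_force: 15.0
```

Request:
{"method": "drive_tool", "body": {"deltas": [0,0,0.0005,0,0,0,0,0,0,0,0,0,0,0,0,0,0,0,0,0], "grip": 0.75}}

```text
t: 8.5
tcp_pos: [0.5081, 0.3906, 0.0173]
orientation: [3.142, 0.0, 0.334]
force: [0.5, -0.4, -0.1]
gripper_width: 0.745
gripper_force: 0.0
```

Request:
{"method": "drive_tool", "body": {"deltas": [0,0,0.02,0,0,0,0.03,0,0,0,0.03,0,0,0,0.03,0,0,0,0.032,0,0,0,0,0]}}

```text
t: 9.1
tcp_pos: [0.51, 0.392, 0.1639]
orientation: [-3.14, -0.006, 0.334]
force: [0.8, -0.5, 0.2]
gripper_width: 0.749
gripper_force: 0.0
```

Request:
{"method": "drive_tool", "body": {"deltas": [-0.017,-0.0293,0,0,-0.017,-0.0293,0,0,-0.017,-0.0293,0,0,-0.017,-0.0293,0,0,-0.017,-0.0293,0,0,-0.017,-0.0295,0,0,0,0,0,0], "grip": 1}}

```text
t: 9.8
tcp_pos: [0.4036, 0.212, 0.1585]
orientation: [3.141, 0.002, 0.333]
force: [0.3, 0.3, 0.1]
gripper_width: 1.002
gripper_force: 0.0
```

Run:
```python
from h import *
o=manip.observe(); print(o["t"],o["tcp_pos"],np.round(o["joints"],2))
s=manip.snapshot("side"); print("cap top/base pred",proj(s,[.406,.2153,.075]),proj(s,[.406,.2153,0]), "small in bin top", proj(s,[.508,.391,.054]))
a=s["color"][70:220,160:360,::-1]; cv2.imwrite("pics/a3.png",cv2.resize(a,None,fx=4,fy=4,interpolation=cv2.INTER_CUBIC))
```

```text
9.8 [0.40362926 0.21201596 0.15850981] [ 0.43  0.07  2.24 -0.    0.83  1.67]
cap top/base pred [216.77601467 144.23855416] [218.60315296 165.00600382] small in bin top [245.18777853 114.94143372]
```

View pics/a3.png

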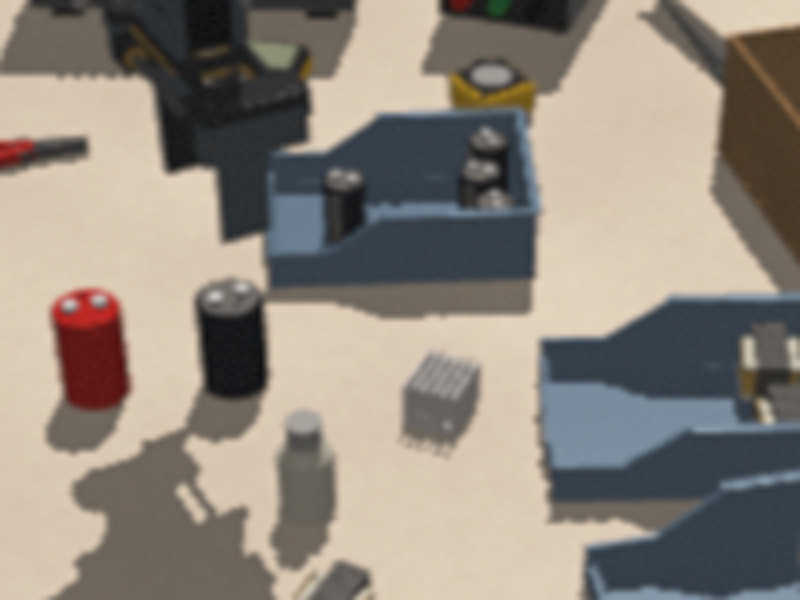

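The small cap stands upright in its bin at crop (343,200). The large cap's top is at crop (231,297), which is full (217.8,144.2), about 1 px from the prediction. Descending.

Request:
{"method": "drive_tool", "body": {"deltas": [0.001,0,-0.03,0,0,0,-0.03,0,0,0,-0.03,0,0,0,-0.025,0,0,0,-0.014,0,0,0,0,0]}}

```text
t: 10.45
tcp_pos: [0.4064, 0.2147, 0.0285]
orientation: [3.141, 0.003, 0.334]
force: [-0.9, -0.1, 0.3]
gripper_width: 0.997
gripper_force: 0.0
```

Request:
{"method": "drive_tool", "body": {"deltas": [0,0,0,0,0,0,0,0,0,0,0,0,0,0,0,0,0,0,0,0,0,0,0,0,0,0,0,0], "grip": 0.3, "grip_force": 25}}

```text
t: 11.15
tcp_pos: [0.4074, 0.2147, 0.0308]
orientation: [-3.142, -0.0, 0.334]
force: [-1.1, -0.6, 6.8]
gripper_width: 0.558
gripper_force: 25.0
```

Request:
{"method": "drive_tool", "body": {"deltas": [0,0,0.02,0,0,0,0.03,0,0,0,0.03,0,0,0,0.03,0,0,0,0.02,0,0.006,-0.037,0,0,0.006,-0.037,0,0,0.006,-0.037,0,0,0.006,-0.037,0,0,0.006,-0.037,0,0,0.006,-0.037,0,0,0.006,-0.037,0,0]}}

```text
t: 12.35
tcp_pos: [0.4488, -0.0459, 0.1604]
orientation: [-3.141, 0.0, 0.334]
force: [0.9, -0.2, -2.9]
gripper_width: 0.557
gripper_force: 25.0
```

Request:
{"method": "drive_tool", "body": {"deltas": [0.006,-0.037,0,0,0.006,-0.037,0,0,0.006,-0.037,0,0,0.006,-0.037,0,0,0.006,-0.037,0,0,0.006,-0.037,0,0,0.006,-0.037,0,0,0.006,-0.037,0,0,0.006,-0.037,0,0,0.006,-0.034,0,0,0,0,0,0]}}

```text
t: 13.45
tcp_pos: [0.5094, -0.4149, 0.1603]
orientation: [3.14, -0.0, 0.332]
force: [-0.8, -0.4, -3.0]
gripper_width: 0.554
gripper_force: 25.0
```

Request:
{"method": "drive_tool", "body": {"deltas": [0,0,-0.03,0,0,0,-0.03,0,0,0,-0.03,0,0,0,-0.02,0,0,0,-0.01,0,0,0,0,0]}}

```text
t: 14.05
tcp_pos: [0.5084, -0.4105, 0.0392]
orientation: [-3.139, 0.001, 0.334]
force: [0.1, -0.6, -1.3]
gripper_width: 0.556
gripper_force: 25.0
```

Request:
{"method": "drive_tool", "body": {"deltas": [0,0,-0.002,0,0,0,-0.002,0,0,0,-0.001,0,0,0,-0.001,0,0,0,0,0,0,0,0,0]}}

```text
t: 14.65
tcp_pos: [0.5094, -0.4116, 0.0348]
orientation: [3.141, -0.0, 0.334]
force: [-0.7, -0.6, 1.2]
gripper_width: 0.553
gripper_force: 25.0
```

Request:
{"method": "drive_tool", "body": {"deltas": [0,0,-0.001,0,0,0,0,0]}}

```text
t: 14.85
tcp_pos: [0.5094, -0.4116, 0.0347]
orientation: [3.141, -0.0, 0.334]
force: [-4.7, 4.1, 17.4]
gripper_width: 0.555
gripper_force: 25.0
```

Request:
{"method": "drive_tool", "body": {"deltas": [0,0,0,0,0,0,0,0,0,0,0,0,0,0,0,0], "grip": 0.85}}

```text
t: 15.25
tcp_pos: [0.5091, -0.4114, 0.0333]
orientation: [-3.142, 0.0, 0.334]
force: [0.5, 0.5, 0.5]
gripper_width: 0.843
gripper_force: 0.0
```

Request:
{"method": "drive_tool", "body": {"deltas": [0,0,0.02,0,0,0,0.03,0,0,0,0.03,0,0,0,0.03,0,0,0,0.016,0,0,0,0,0]}}

```text
t: 15.85
tcp_pos: [0.5101, -0.4122, 0.1615]
orientation: [3.139, -0.002, 0.334]
force: [1.5, -0.8, -0.1]
gripper_width: 0.849
gripper_force: 0.0
```

Request:
{"method": "drive_tool", "body": {"deltas": [-0.006,0.0344,0,-0.092,-0.006,0.0344,0,-0.092,-0.006,0.0344,0,-0.092,-0.006,0.0344,0,-0.092,-0.006,0.0344,0,-0.092,-0.006,0.0344,0,-0.092,-0.006,0.0344,0,-0.092,-0.006,0.0344,0,-0.092,-0.006,0.0344,0,-0.092,-0.006,0.0344,0,-0.092,0,0,0,0,0,0,0,0], "grip": 1}}

```text
t: 17.05
tcp_pos: [0.4486, -0.0669, 0.1585]
orientation: [3.141, 0.001, -0.584]
force: [-0.1, -0.4, -0.7]
gripper_width: 0.998
gripper_force: 0.0
```

Run:
```python
from h import *
o=manip.observe(); print(o["t"],o["tcp_pos"],o["orientation"],np.round(o["joints"],2))
s=manip.snapshot("side"); c,sn=np.cos(.985),np.sin(.985)
for x,y in[(27,12),(27,-12),(-27,-12),(-27,12)]: print(np.round((proj(s,[.4488+(c*x-sn*y)/1e3,-.0676+(sn*x+c*y)/1e3,.045])-[200,190])*6))
print("large in bin top crop",(proj(s,[.509,-.4116,.079])-[200,190])*6)
a=s["color"][190:290,200:330,::-1]; cv2.imwrite("pics/a4.png",cv2.resize(a,None,fx=6,fy=6,interpolation=cv2.INTER_CUBIC))
save(s,"full4")
```

```text
17.05 [ 0.44861299 -0.06689304  0.15849661] [ 3.14101788e+00  1.19239575e-03 -5.83685099e-01] [-0.2   0.07  2.25 -0.    0.83  1.96]
[264. 116.]
[314. 132.]
[256. 214.]
[205. 197.]
large in bin top crop [556.81006171 777.39641432]
```

View pics/a4.png

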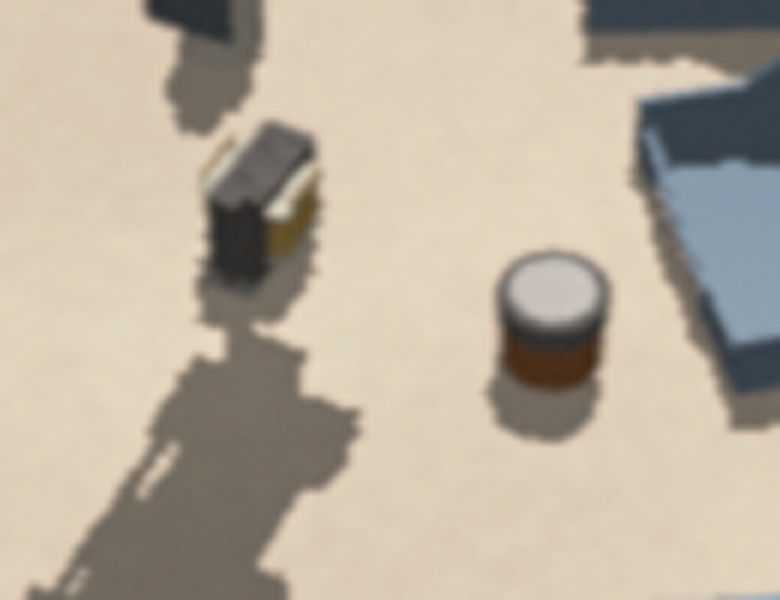

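View pics/full4.png

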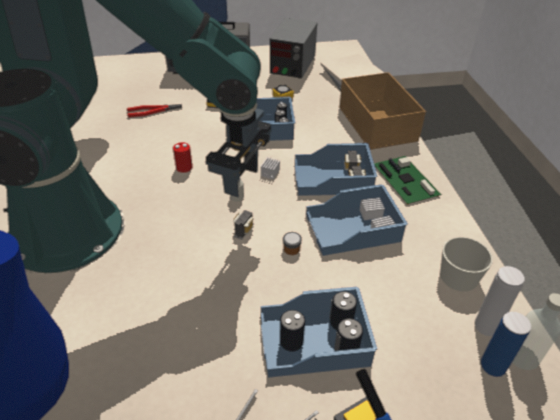

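The large cap stands upright in its bin at full (292,325). The transformer's top corners are within about 1 px of the prediction. Descending.

Request:
{"method": "drive_tool", "body": {"deltas": [0,0,-0.03,0,0,0,-0.03,0,0,0,-0.03,0,0,0,-0.03,0,0,0,-0.018,0,0,0,-0.01,0,0,0,0,0]}}

```text
t: 17.8
tcp_pos: [0.4485, -0.0679, 0.0103]
orientation: [3.141, 0.002, -0.587]
force: [-0.4, 0.3, -0.6]
gripper_width: 0.999
gripper_force: 0.0
```

Request:
{"method": "drive_tool", "body": {"deltas": [0,0,0,0,0,0,0,0,0,0,0,0,0,0,0,0,0,0,0,0,0,0,0,0,0,0,0,0], "grip": 0.3, "grip_force": 25}}

```text
t: 18.5
tcp_pos: [0.4494, -0.0674, 0.0118]
orientation: [-3.141, -0.0, -0.586]
force: [-0.8, -0.4, 8.0]
gripper_width: 0.592
gripper_force: 25.0
```

Request:
{"method": "drive_tool", "body": {"deltas": [0,0,0.02,0,0,0,0.03,0,0,0,0.03,0,0,0,0.03,0,0.0286,0.0219,0.01,0,0.0286,0.0219,0,0,0.0286,0.0219,0,0,0.0286,0.0219,0,0,0.0286,0.0219,0,0,0.0286,0.0219,0,0,0.0286,0.0219,0,0,0.0286,0.0219,0,0]}}

```text
t: 19.7
tcp_pos: [0.6784, 0.1089, 0.1308]
orientation: [3.141, 0.001, -0.586]
force: [0.7, -0.8, -3.0]
gripper_width: 0.592
gripper_force: 25.0
```

Request:
{"method": "drive_tool", "body": {"deltas": [0,0,0,0,0,0,-0.03,0,0,0,-0.03,0,0,0,-0.03,0,0,0,-0.014,0,0,0,-0.007,0,0,0,-0.002,0,0,0,0,0]}}

```text
t: 20.5
tcp_pos: [0.6785, 0.1079, 0.0193]
orientation: [-3.141, -0.001, -0.586]
force: [-0.2, -0.1, -3.1]
gripper_width: 0.596
gripper_force: 25.0
```

Request:
{"method": "drive_tool", "body": {"deltas": [0,0,-0.001,0,0,0,-0.001,0,0,0,-0.001,0,0,0,0,0,0,0,0,0]}}

```text
t: 21.0
tcp_pos: [0.6783, 0.1079, 0.0159]
orientation: [-3.141, -0.0, -0.586]
force: [-0.7, -0.6, 1.9]
gripper_width: 0.596
gripper_force: 25.0
```

Touching. Now release, rise and go to the heat sink at (0.550, 0.154), grip line 2.59, so yaw 1.02 (a turn of +1.605).

Request:
{"method": "drive_tool", "body": {"deltas": [0,0,-0.0005,0,0,0,0,0,0,0,0,0,0,0,0,0,0,0,0,0], "grip": 0.8}}

```text
t: 21.5
tcp_pos: [0.678, 0.1078, 0.015]
orientation: [-3.142, -0.0, -0.586]
force: [-0.2, -0.3, 0.8]
gripper_width: 0.795
gripper_force: 0.0
```

Request:
{"method": "drive_tool", "body": {"deltas": [0,0,0.02,0,0,0,0.03,0,0,0,0.03,0,0,0,0.03,0,0,0,0.02,0,-0.016,0.006,0,0.14,-0.016,0.006,0,0.14,-0.016,0.006,0,0.14,-0.016,0.006,0,0.14,-0.016,0.006,0,0.14,-0.016,0.006,0,0.14,-0.016,0.006,0,0.14]}}

```text
t: 22.7
tcp_pos: [0.5655, 0.1501, 0.1464]
orientation: [3.141, -0.001, 0.4]
force: [0.1, 0.4, -0.3]
gripper_width: 0.803
gripper_force: 0.0
```

Request:
{"method": "drive_tool", "body": {"deltas": [-0.016,0.004,0,0.14,0,0,0,0.14,0,0,0,0.14,0,0,0,0.14,0,0,0,0.065,0,0,0,0,0,0,0,0], "grip": 1}}

```text
t: 23.4
tcp_pos: [0.5502, 0.1538, 0.1459]
orientation: [3.141, -0.001, 1.017]
force: [-0.2, 0.4, 0.0]
gripper_width: 1.001
gripper_force: 0.0
```

Run:
```python
from h import *
o=manip.observe(); print(o["t"],o["tcp_pos"],o["orientation"],np.round(o["joints"],2))
s=manip.snapshot("side"); c,sn=np.cos(1.02),np.sin(1.02)
for x,y in[(25,20),(25,-20),(-25,-20),(-25,20)]: print(np.round((proj(s,[.5503+(c*x-sn*y)/1e3,.1541+(sn*x+c*y)/1e3,.035])-[230,120])*5))
a=s["color"][120:230,230:390,::-1]; cv2.imwrite("pics/a5.png",cv2.resize(a,None,fx=5,fy=5,interpolation=cv2.INTER_CUBIC))
```

```text
23.4 [0.550165   0.15384902 0.14585398] [ 3.14091329e+00 -6.81952809e-04  1.01651363e+00] [0.23 0.27 2.03 0.   0.84 0.79]
[184. 185.]
[248. 201.]
[215. 251.]
[150. 234.]
```

View pics/a5.png

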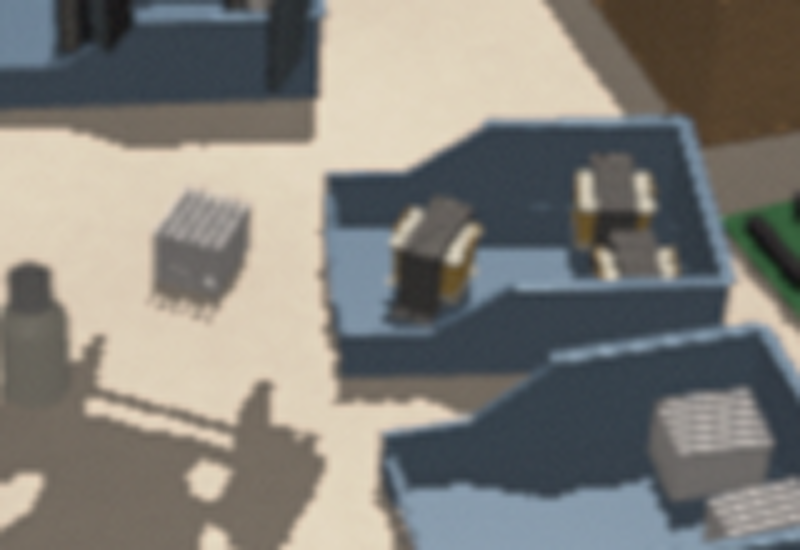

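The transformer stands upright in its bin at crop (437,255). The heat sink's top centre is at crop (202,220) against a prediction of (199,218). I'll narrow the opening for clearance to the bin lip and descend.

Request:
{"method": "drive_tool", "body": {"deltas": [0,0,-0.03,0,0,0,-0.03,0,0,0,-0.03,0,0,0,-0.025,0,0,0,-0.015,0,0,0,-0.007,0,0,0,0,0], "grip": 0.8}}

```text
t: 24.15
tcp_pos: [0.5499, 0.1538, 0.0077]
orientation: [-3.141, 0.0, 1.018]
force: [-1.2, 0.4, -0.6]
gripper_width: 0.798
gripper_force: 0.0
```

Request:
{"method": "drive_tool", "body": {"deltas": [0,0,0,0,0,0,0,0,0,0,0,0,0,0,0,0,0,0,0,0,0,0,0,0,0,0,0,0], "grip": 0.25, "grip_force": 15}}

```text
t: 24.85
tcp_pos: [0.5502, 0.1539, 0.0084]
orientation: [3.141, -0.0, 1.019]
force: [-1.8, -0.3, 7.0]
gripper_width: 0.441
gripper_force: 14.9
```

Request:
{"method": "drive_tool", "body": {"deltas": [0,0,0.02,0,0,0,0.03,0,0,0,0.03,0,0.0143,-0.0289,0.03,-0.105,0.0143,-0.0289,0.02,-0.105,0.0143,-0.0289,0,-0.105,0.0143,-0.0289,0,-0.105,0.0143,-0.0289,0,-0.105,0.0143,-0.0289,0,-0.105,0.0143,-0.0289,0,-0.105,0.0143,-0.0289,0,-0.105,0.0143,-0.0289,0,-0.105]}}

```text
t: 26.05
tcp_pos: [0.6789, -0.1075, 0.1378]
orientation: [-3.141, 0.0, 0.069]
force: [0.2, 0.4, -0.8]
gripper_width: 0.444
gripper_force: 14.9
```

Request:
{"method": "drive_tool", "body": {"deltas": [0,0,0,0,0,0,-0.03,0,0,0,-0.03,0,0,0,-0.03,0,0,0,-0.02,0,0,0,-0.01,0,0,0,-0.003,0,0,0,0,0]}}

```text
t: 26.85
tcp_pos: [0.679, -0.1062, 0.0154]
orientation: [3.141, -0.0, 0.074]
force: [0.1, 0.6, -0.2]
gripper_width: 0.436
gripper_force: 14.9
```

Request:
{"method": "drive_tool", "body": {"deltas": [0,0,-0.001,0,0,0,-0.001,0,0,0,-0.001,0,0,0,0,0,0,0,0,0]}}

```text
t: 27.35
tcp_pos: [0.679, -0.1064, 0.0124]
orientation: [3.141, -0.001, 0.074]
force: [-2.0, 0.1, 3.0]
gripper_width: 0.436
gripper_force: 14.9
```

Request:
{"method": "drive_tool", "body": {"deltas": [0,0,-0.0005,0,0,0,0,0,0,0,0,0,0,0,0,0,0,0,0,0], "grip": 0.75}}

```text
t: 27.85
tcp_pos: [0.6786, -0.1062, 0.0114]
orientation: [-3.142, 0.0, 0.074]
force: [0.5, -0.1, 0.8]
gripper_width: 0.749
gripper_force: 0.0
```

Request:
{"method": "drive_tool", "body": {"deltas": [0,0,0.02,0,0,0,0.03,0,0,0,0.03,0,0,0,0.03,0,0,0,0.04,0,-0.01,0,0.04,0,-0.03,0,0.03,0,-0.04,0,0,0,-0.04,0,0,0,-0.04,0,0,0,0,0,0,0]}}

```text
t: 28.95
tcp_pos: [0.5146, -0.1059, 0.231]
orientation: [-3.141, 0.002, 0.073]
force: [0.9, 0.7, 0.7]
gripper_width: 0.754
gripper_force: 0.0
```

Run:
```python
from h import *
o=manip.observe(); print(o["t"],o["tcp_pos"],o["force"])
s=manip.snapshot("side"); a=s["color"][90:360,170:530,::-1]; cv2.imwrite("pics/a6.png",cv2.resize(a,(800,600),interpolation=cv2.INTER_CUBIC))
```

```text
28.95 [ 0.51456563 -0.10593286  0.2310323 ] [0.89606631 0.66582006 0.67209934]
```

View pics/a6.png

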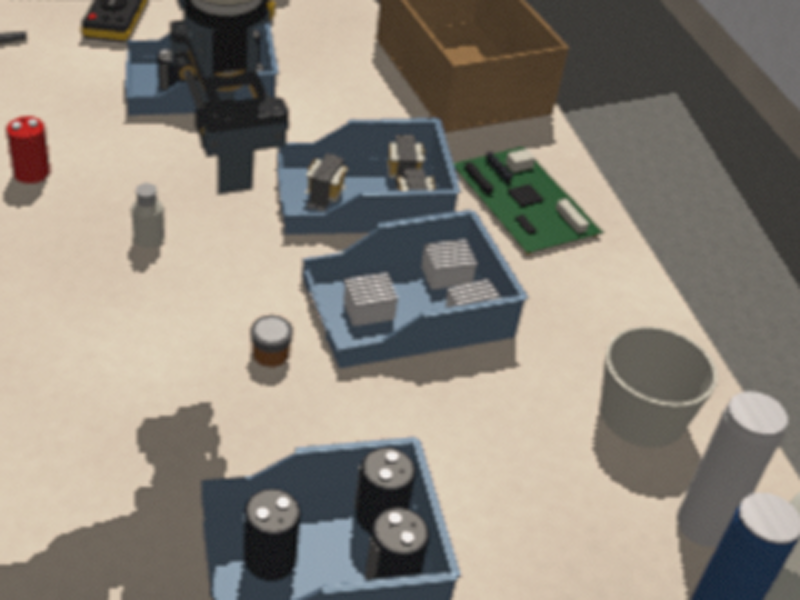

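All four parts stand upright in their own bins: large cap (271,530), heat sink (371,300), transformer (327,180) and small cap (170,70). The bottle and jar are where they started, and the arm is clear. Handing in.

```bash
python3 -c "
from rig import manip
print(manip.job_done())"
```

```text
the job is handed in; nothing more can be done
None
```

All four components stand upright in the front of their own bins, the bottle, jar and red look-alike are where they started, and the job was handed in at about 29 s (no verdict was returned).

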